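# Make up the cycle kit and the sharpening kit

## Robot

A 6-joint arm with a two-finger parallel gripper is mounted at the origin on the work surface. World frame = base frame: x ahead of the robot, y to its left, z up, the work surface at z = 0. Lengths are in mm, angles in rad, forces in N, time in s.
With the tool pointing down it reaches from about 350 to 725 mm from the base axis. Payload 4.3 kg.
Tool frame: the origin (TCP) lies at the very end of the fingers, on their centre line; the grasp point (between the pads) lies 19 mm behind it; z points along the fingers, y is the line along which they close (so a half turn about z gives the same grasp; the last joint's range is limited). The gripper opens to 85 mm and grips with 20 to 120 N. Pads are 22 mm wide; open, the fingers measure 114 mm over their backs; the gripper's body (76 mm by 85 mm) begins 54 mm behind the grasp point. The pads swing forward as they close: fully open they stand 13 mm farther back than shut.
Start: joints at [1.054, 0.377, 0.081, 1.274, 0, 1.46], TCP at [227.522, 528.11, 231.329] pointing down, gripper open.
Joint ranges: [-2.72, 2.72], [-0.84, 1.66], [-1.02, 1.22], [-1.77, 2.12], [-1.37, 1.28], [-3.14, 3.14]. Speed limits (rad/s): [2.57, 2.57, 3.14, 3.14, 3.14, 3.14].

## Interface

Orientations are given as a unit quaternion [x, y, z, w].
In Python, from rig import env gives the robot as it stands. The module is installed in compiled form; this text tells all that it offers.
- The arm moves only by the tool drive_tool, never from a script. Its argument "commands" is text: rows parted by semicolons, each of 6 numbers parted by spaces: the shift along the world's x, y, z in mm, then the turn, a rotation vector about the world's x, y, z in rad. A call has 1 to 10 rows; each row shifts and turns the commanded pose from where the row before left it; what a row does not reach is not made up. A row lasts 1/12 s, in which the tool goes at most 41.7 mm and 7.16 degrees, less where a joint would pass 70% of its speed; a pose out of reach is approached as far as the arm can. A call is refused whole if a number of a shift passes 41.7 or a number of a turn 0.125, either way. A call with a gripper value outside its range is refused whole. "hand" is the closure in counts, from 0 (fully open) to 255 (shut), set as the call begins (left out, the last holds). The fingers move at their own pace and stop on an object; "force" is the grip in N (left out, the last holds). Time passes only in rows, so rows that do not move let the fingers close. It gives the time, the measured TCP pose, the force, the opening and the grip force at its end, in the units of the state.
- env.read_state(): the state, without advancing time (a new reading comes with each control period).
- env.read_camera(name): name is "side" or "top"; returns a dict with "img" (480x640x3 uint8, red, green, blue), "mtx" (3x3 intrinsics, pixels), "camera_from_world" (4x4, takes a point from world to camera coordinates). Camera axes: x right, y up, looking along -z (the intrinsics and any distortion apply to the point x, -y, -z); pixel columns grow to the right and rows downward; lengths in mm; the calibration is good to about 2 mm. A picture is of the moment at which its call begins. There is no depth.
- env.hand_in(): hands the job in; it is judged then, once.
The state is a dict: "clock": time; "qpos": joint angles; "joint_velocities": joint speeds; "joint_efforts": joint torques, N m; "eef_pos": TCP position; "tool_rot": TCP orientation; "ft_force": force on the tool from outside, world axes, zero at the start; "moment": the same for the moment, N m; "width": finger opening in mm; "gripper_force": force on a finger pad.
Only numpy, scipy, OpenCV 4.12 (cv2) and the standard library are available. Lean on these libraries where they do the work, as an engineer would, in place of code of your own. Each camera call takes 0.05 s, during which the arm holds its last target. There are 200 camera calls.

## Task

Make up two kits from the stock on the bench. The cycle kit goes in the long tray: lay the bicycle pump flat in the long bay and stand the smaller of the two wooden spools in the short bay at its end. The sharpening kit goes in the T-shaped tray: lay the sharpening stone, face up, in the wide bay and stand the oil bottle in the square bay; leave the larger spool, the wrench and the mug where they are.

Things in the scene. Friction and masses are not known exactly. Their poses are not given: they have to be found in the camera images.
- long_tray: Grey plastic tray, 244 x 68 mm, fixed to the bench; floor 3 mm thick, lips and divider 4 mm thick with tops 8 mm above the bench. Origin: centre of its underside; x runs along its length. Long bay: inside 176 x 60 mm, centred at x = -30 mm, y = 0. Short bay: inside 56 (x) x 60 mm, centred at x = +90 mm, y = 0.
- t_tray: Grey plastic T-shaped tray, fixed to the bench; floor 3 mm thick, lips and divider 4 mm thick with tops 8 mm above the bench. Origin: on its underside, in the middle of the divider between its two bays; x points from the square bay (stem) to the wide bay (crossbar). Wide bay: inside 60 (x) x 132 (y) mm, centred at x = +32 mm, y = 0. Square bay: inside 60 x 60 mm, centred at x = -32 mm, y = 0.
- pump: Aluminium mini bicycle pump lying along its x axis, 156 mm long: round barrel 28 mm in diameter with its axis 17 mm up, and black square end blocks 34 x 34 mm (22 mm long) that keep it from rolling. About 0.16 kg. Origin: centre of its underside, z up. Either end may point either way.
- stone: Sharpening stone lying along its x axis: grey ceramic block 100 x 32 x 26 mm on a dark wooden base 110 x 36 x 10 mm, 36 mm high in all. About 0.28 kg. Origin: centre of its underside, z up.
- small_spool: The smaller, bare wooden spool, standing, 48 mm high: flanges 36 mm in diameter and 14 mm thick at both ends (the upper one from 34 to 48 mm up), core 24 mm in diameter. About 0.03 kg. Origin: centre of its underside, z up.
- large_spool: The larger, bare wooden spool, standing, 64 mm high, flanges 60 mm in diameter. Not part of a kit: it stays where it is. Origin: centre of its underside, z up.
- oil_bottle: White plastic oil bottle (closed, treated as solid) with a narrower neck and black cap, standing, 75 mm high in all, body 40 mm in diameter. About 0.09 kg. Grip it on the lower 40 mm. Origin: centre of its underside, z up.
- wrench: Steel wrench 180 mm long, lying on the bench beyond the stock. Not part of a kit: it stays where it is. Origin: middle of its underside.
- mug: White ceramic mug, 76 mm in diameter and 85 mm high, beyond the stock. Not part of a kit: it stays where it is. Origin: centre of its underside.
Not all that is in view belongs to the job. What is shaped like the small_spool but turquoise is not meant. Leave any turquoise look-alike of the oil_bottle alone.

How it is judged (in metres and radians):
At the end, for the whole second after the job is handed in: All four things are at rest and flat (0.12 rad) on the floor (3 mm) of their own bays, origins within 12 to 15 mm of the bay centre along each tray axis, pump and stone along their bays (0.25, 0.3 rad). The larger spool stands; it, the wrench and the mug are within 20 mm of their starts (x of pump in the frame of long_tray between -0.042 and -0.018 m and y of pump in the frame of long_tray between -0.015 and 0.015 m and z of pump in the frame of long_tray between 0 and 0.006 m and angle between each of pump, small_spool, stone, oil_bottle, large_spool's own z axis and vertical below 0.12 rad and linear speed of each of pump, small_spool, stone, oil_bottle below 0.02 m/s and angle between the x axis of pump and the x axis of long_tray, either way round below 0.25 rad and x of small_spool in the frame of long_tray between 0.078 and 0.102 m and y of small_spool in the frame of long_tray between -0.014 and 0.014 m and z of small_spool in the frame of long_tray between 0 and 0.006 m and x of stone in the frame of t_tray between 0.018 and 0.046 m and y of stone in the frame of t_tray between -0.013 and 0.013 m and z of stone in the frame of t_tray between 0 and 0.006 m and angle between the x axis of stone and the y axis of t_tray, either way round below 0.3 rad and x of oil_bottle in the frame of t_tray between -0.044 and -0.02 m and y of oil_bottle in the frame of t_tray between -0.012 and 0.012 m and z of oil_bottle in the frame of t_tray between 0 and 0.006 m and distance of each of large_spool, wrench, mug from where it was at the start of the episode below 0.02 m); the robot touches nothing.
It fails at once if the larger spool, the wrench or the mug is moved by more than 30 mm (distance of any of large_spool, wrench, mug from where it was at the start of the episode above 0.03 m).
It also fails if it takes over 102 s, if anything falls off the work surface, if the arm or the gripper's body presses on something with over 40 N, if the wrist force passes 120 N, or if a joint passes its speed limit or range.

## Working session

There is one attempt and no reset: what is moved stays moved. The work goes in short steps, Python scripts to look and compute and a tool call to move; the robot and the scene stay as the last step left them, time stands still between calls to the robot, and variables do not carry over. Pictures are saved under pics/ and viewed, at most 14 in all, crops included, and the job is handed in when it is done.

Besides the shell and the picture viewer there is one more tool, called after "Request:" as name(argument=value, ...) on one line, values as JSON. drive_tool: Moves the arm, as the interface text tells. Its arguments: {"type":"object","properties":{"commands":{"type":"string"},"hand":{"type":"number"},"force":{"type":"number"}},"required":["commands"]}

```bash
mkdir -p pics
python3 - <<'E'
from rig import env
import cv2,numpy as np
for n in ("top","side"):
    c=env.read_camera(n); cv2.imwrite(f"pics/{n}0.png",c["img"][:,:,::-1]); np.savez(f"{n}0.npz",**c)
    print(c["mtx"],np.round(c["camera_from_world"],3),[k for k in c])
s=env.read_state();print(s["clock"],s["eef_pos"],s["tool_rot"],s["width"])
E
```

```text
[[603.77571852   0.         326.11213822]
 [  0.         603.77571852 233.61100297]
 [  0.           0.           1.        ]] [[-1.10000e-02 -1.00000e+00 -3.00000e-03  9.06000e-01]
 [ 9.79000e-01 -1.10000e-02  2.06000e-01 -5.75647e+02]
 [-2.06000e-01 -1.00000e-03  9.79000e-01 -9.66901e+02]
 [ 0.00000e+00  0.00000e+00  0.00000e+00  1.00000e+00]] ['img', 'mtx', 'camera_from_world']
[[558.00244617   0.         310.24641112]
 [  0.         558.00244617 238.30047069]
 [  0.           0.           1.        ]] [[ 9.950000e-01 -9.800000e-02  2.200000e-02 -5.996980e+02]
 [ 4.500000e-02  6.250000e-01  7.790000e-01 -7.435200e+01]
 [-9.000000e-02 -7.740000e-01  6.260000e-01 -1.208323e+03]
 [ 0.000000e+00  0.000000e+00  0.000000e+00  1.000000e+00]] ['img', 'mtx', 'camera_from_world']
0.1 [227.25678762 527.57008515 230.47373001] [ 2.02034630e-01  9.79377969e-01 -8.54250488e-04 -2.67904648e-04] 85.36788560879218
```

View pics/top0.png

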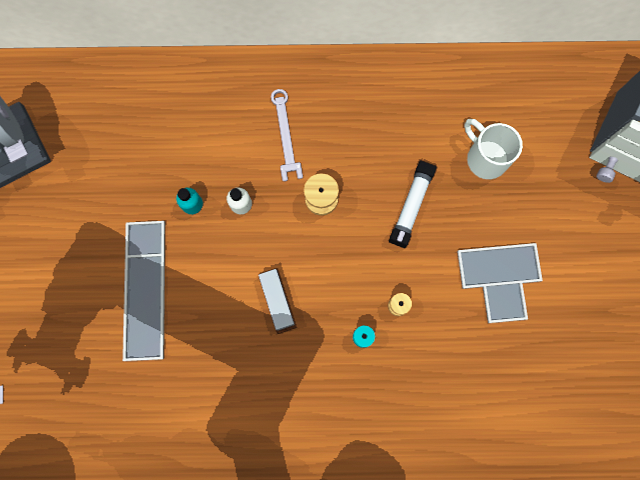

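View pics/side0.png

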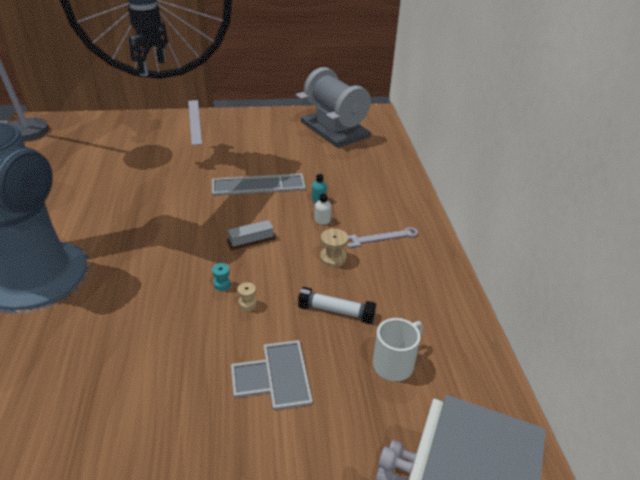

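The top view shows: long tray (123-165, 221-360) with its short bay at the top; T-tray (459-541, 244-322) with its crossbar at the top. Stone (277,299), pump (412,204), small spool (401,303), oil bottle (238,200). Distractors are turquoise at (189,200) and (364,336). The side view agrees.

```bash
cat > h.py <<'E'
import numpy as np,cv2
def ray(c,uv,z):
    uv=np.atleast_2d(np.asarray(uv,float)); M=c["camera_from_world"]; R=M[:3,:3]; C=-R.T@M[:3,3]
    p=np.c_[uv,np.ones(len(uv))]@np.linalg.inv(c["mtx"]).T
    d=(p*[1,-1,-1])@R
    return (C+d*((z-C[2])/d[:,2])[:,None])[:,:2]
def blob(c,box,f):
    x0,y0,x1,y1=box; im=c["img"][y0:y1,x0:x1]; hsv=cv2.cvtColor(im,cv2.COLOR_RGB2HSV).astype(int)
    m=f(*np.moveaxis(hsv,2,0)).astype(np.uint8)
    k=max(cv2.findContours(m,cv2.RETR_EXTERNAL,cv2.CHAIN_APPROX_NONE)[0],key=cv2.contourArea)
    return k.reshape(-1,2)+[x0,y0]
def rect(P):
    r=cv2.minAreaRect(P.astype(np.float32)); (w,h),b=r[1],cv2.boxPoints(r)
    e=max((b[1]-b[0],b[2]-b[1]),key=np.linalg.norm); 
    return np.round(r[0],1),np.round((w,h),1),round(float(np.arctan2(e[1],e[0])%np.pi),3)
E
python3 - <<'E'
from h import *
T=np.load("top0.npz");S=np.load("side0.npz")
def show(n,c,box,f,z):
    k=blob(c,box,f); P=ray(c,k,z); print(n,cv2.boundingRect(k.astype(np.int32)),*rect(P),"circ",np.round(cv2.minEnclosingCircle(P.astype(np.float32))[0],1),round(cv2.minEnclosingCircle(P.astype(np.float32))[1],1))
gray=lambda h,s,v:(s<70)&(v>60)
show("long",T,(110,205,180,375),gray,8)
show("t",T,(445,230,555,335),gray,8)
show("t side",S,(215,330,325,420),gray,8)
show("long side",S,(200,165,312,200),gray,8)
show("stone",T,(245,255,310,345),gray,36)
show("pump",T,(375,145,450,260),lambda h,s,v:(s<70)|(v<50),24)
show("barrel",T,(375,145,450,260),lambda h,s,v:(s<70)&(v>90),26)
show("barrel side",S,(290,280,385,330),lambda h,s,v:(s<70)&(v>90),24)
show("spool",T,(380,285,420,330),lambda h,s,v:(v>170)&(s<150)&(s>40),48)
show("bottle body",T,(220,180,260,225),lambda h,s,v:(s<60)&(v>130),50)
show("cap",T,(220,180,260,225),lambda h,s,v:(v<50),75)
show("cap side",S,(312,190,335,212),lambda h,s,v:(v<60),72)
i=cv2.resize(T["img"][140:350,200:460],None,fx=3,fy=3,interpolation=cv2.INTER_CUBIC)[:600,:780,::-1]
cv2.imwrite("pics/z.png",i)
E
```

```text
long (123, 221, 42, 140) [491.3 315.5] [244.3  70.5] 0.036 circ [491.2 315.4] 125.6
t (457, 243, 86, 80) [ 494.2 -313.3] [132.8 141.9] 1.652 circ [ 508.4 -312.2] 86.4
t side (230, 340, 83, 70) [ 496.7 -318.5] [135.2 147.8] 1.651 circ [ 510.9 -316.8] 88.0
long side (211, 173, 95, 22) [493.3 306.6] [247.8  85.8] 0.044 circ [493.1 308.3] 127.0
stone (258, 269, 37, 61) [467.9  81.4] [101.2  33.1] 0.314 circ [468.2  80.4] 52.4
pump (389, 161, 47, 87) [ 636.6 -159.9] [ 32.9 162.3] 2.753 circ [ 637.  -159.5] 81.8
barrel (396, 173, 33, 69) [ 629.7 -156.9] [ 28.  132.2] 2.749 circ [ 629.  -158.7] 66.1
barrel side (311, 292, 52, 24) [ 636.  -167.4] [ 40.8 106.8] 2.756 circ [ 638.  -162.1] 53.6
spool (388, 293, 24, 23) [ 456.  -127.5] [34.  39.6] 2.329 circ [ 456.2 -127.4] 20.0
bottle body (227, 188, 24, 26) [636.8 145.5] [46.1 38.9] 0.363 circ [637. 147.] 24.3
cap (230, 188, 12, 13) [642.2 147.6] [20.  16.8] 0.771 circ [642.9 147.2] 10.8
cap side (320, 194, 8, 8) [646.6 138.4] [29.6 16.7] 1.459 circ [646.2 138.6] 15.3
```

View pics/z.png

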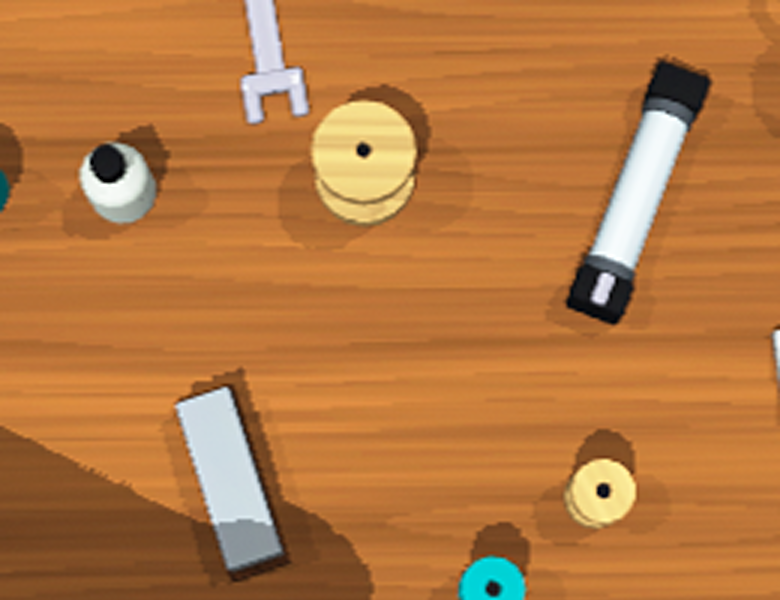

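The zoom confirms a white barrel with black blocks, the stone lying face up, the spool's hole at about (401,303), and the bottle's cap at about (236,194). I'll take the stone first.

Request:
drive_tool(commands="17 -31 -6 0 0 0.05;17 -31 -6 0 0 0.05;17 -31 -6 0 0 0.05;17 -31 -6 0 0 0.05;17 -31 -6 0 0 0.05;17 -31 -6 0 0 0.05;17 -31 -6 0 0 0.05;17 -31 -6 0 0 0.05;17 -31 -6 0 0 0.05;17 -31 -6 0 0 0.05", hand=0, force=40)

```text
clock: 0.93
eef_pos: [397.7, 216.4, 170.8]
tool_rot: [-0.048, 0.999, -0.0, -0.0]
ft_force: [1.0, 0.3, -0.7]
width: 85.6
gripper_force: 0.0
```

Request:
drive_tool(commands="17 -31 -10 0 0 0.05;17 -31 -10 0 0 0.05;17 -31 -10 0 0 0.05;17 -31 -10 0 0 0.071;4 -12 -10 0 0 0;0 0 0 0 0 0;0 0 0 0 0 0")

```text
clock: 1.52
eef_pos: [468.6, 81.6, 120.5]
tool_rot: [-0.155, 0.988, 0.0, -0.001]
ft_force: [-0.2, 0.2, 0.4]
width: 85.4
gripper_force: 0.0
```

Run:
```python
from h import *
T=np.load("top0.npz");S=np.load("side0.npz")
def hole(c,box,f,z):
    k=blob(c,box,f); p=k.mean(0); print(p,ray(c,p,z))
hole(T,(394,296,410,311),lambda h,s,v:v<110,48)
hole(S,(240,282,256,292),lambda h,s,v:v<110,48)
hole(T,(220,180,260,225),lambda h,s,v:v<50,75)
```

```text
[400.63636364 303.18181818] [[ 457.27785746 -129.42745515]]
[246. 288.] [[ 459.32181542 -132.95741445]]
[235.5 194.4] [[642.27691123 147.53056126]]
```

Request:
drive_tool(commands="0 0 -30 0 0 0;0 0 -30 0 0 0;0 0 -25 0 0 0;0 0 -15 0 0 0;0 0 -8 0 0 0;0 0 0 0 0 0")

```text
clock: 2.02
eef_pos: [467.7, 83.2, 12.2]
tool_rot: [-0.157, 0.988, 0.0, -0.002]
ft_force: [0.4, -1.2, -0.5]
width: 85.4
gripper_force: 0.0
```

Request:
drive_tool(commands="0 0 0 0 0 0;0 0 0 0 0 0;0 0 0 0 0 0;0 0 0 0 0 0;0 0 0 0 0 0;0 0 0 0 0 0;0 0 0 0 0 0;0 0 0 0 0 0", hand=255, force=50)

```text
clock: 2.68
eef_pos: [470.6, 82.3, 14.5]
tool_rot: [-0.156, 0.988, 0.0, 0.001]
ft_force: [-0.4, 0.4, 5.4]
width: 31.0
gripper_force: 51.3
```

Request:
drive_tool(commands="0 0 5 0 0 0;0 0 15 0 0 0;0 0 25 0 0 0;0 0 25 0 0 0;0 0 20 0 0 0;0 0 0 0 0 0")

```text
clock: 3.18
eef_pos: [472.3, 82.2, 107.2]
tool_rot: [-0.156, 0.988, -0.0, 0.003]
ft_force: [0.9, -0.2, -3.4]
width: 31.2
gripper_force: 50.4
```

Request:
drive_tool(commands="4.5 -32.5 0 0 0 0.11;4.5 -32.5 0 0 0 0.11;4.5 -32.5 0 0 0 0.11;4.5 -32.5 0 0 0 0.11;4.5 -32.5 0 0 0 0.11;4.5 -32.5 0 0 0 0.11;4.5 -32.5 0 0 0 0.11;4.5 -32.5 0 0 0 0.11;4.5 -32.5 0 0 0 0.11;4.5 -32.5 0 0 0 0.11")

```text
clock: 4.02
eef_pos: [513.4, -244.0, 101.6]
tool_rot: [-0.652, 0.759, 0.001, -0.0]
ft_force: [0.0, -0.3, -3.2]
width: 30.9
gripper_force: 50.6
```

Request:
drive_tool(commands="4.5 -32.5 0 0 0 0.12;4.5 -32.5 0 0 0 0.118;0 0 0 0 0 0;0 0 0 0 0 0;0 0 0 0 0 0")

```text
clock: 4.43
eef_pos: [522.3, -307.0, 101.7]
tool_rot: [0.735, -0.678, -0.002, 0.0]
ft_force: [0.2, 1.1, -4.2]
width: 30.7
gripper_force: 50.7
```

```bash
cat > look.py <<'E'
import sys
from h import *
from rig import env
def avg(n=4):
    P=[]
    for i in range(n):
        c=env.read_camera("top"); P.append(env.read_state()["eef_pos"])
    P=np.array(P);print("tcp",P.mean(0).round(1),"sd",P.std(0).round(1));return c
if __name__=="__main__":
    c=avg(); cv2.imwrite(sys.argv[1],c["img"][:,:,::-1]); np.savez("cur.npz",**c)
E
python3 look.py pics/a.png
```

```text
tcp [ 522.8 -306.3  102.5] sd [0.3 0.1 0.4]
```

View pics/a.png

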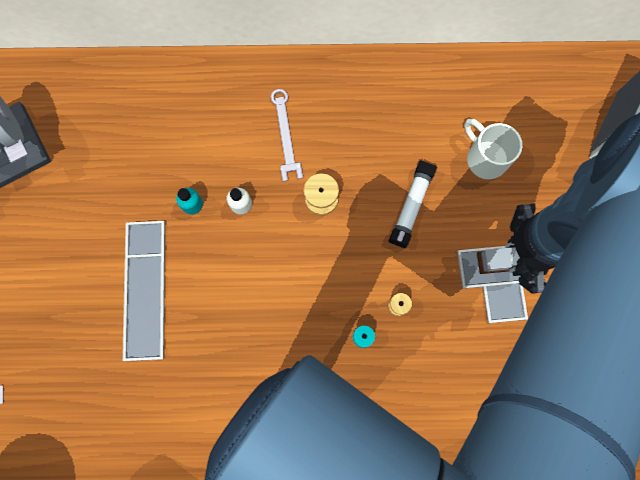

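The stone is held over the wide bay (480-515, 248-270), and nothing else has moved. I'll lower it.

Request:
drive_tool(commands="3 -1.5 -20 0 0 0;0 0 -25 0 0 0;0 0 -20 0 0 0;0 0 -10 0 0 0;0 0 -6 0 0 0;0 0 -4 0 0 0;0 0 -2 0 0 0;0 0 0 0 0 0")

```text
clock: 5.3
eef_pos: [527.2, -309.6, 17.7]
tool_rot: [0.735, -0.678, 0.001, -0.0]
ft_force: [0.2, -0.8, -3.4]
width: 30.7
gripper_force: 50.9
```

Run:
```python
from look import *
c=avg(3)
print(env.read_state()["ft_force"])
gray=lambda h,s,v:(s<70)&(v>60)
print(rect(ray(c,blob(c,(110,205,180,375),gray),8)))
```

```text
tcp [ 527.5 -310.    17.6] sd [0.  0.1 0.1]
[ 0.2657219  -0.47781496 -1.29411697]
(array([491.3, 315.5]), array([244.3,  70.5]), 0.036)
```

Request:
drive_tool(commands="0 0 -1 0 0 0;0 0 0 0 0 0;0 0 0 0 0 0")

```text
clock: 5.7
eef_pos: [527.6, -310.1, 17.5]
tool_rot: [0.735, -0.678, 0.001, -0.0]
ft_force: [-2.6, 2.0, 7.6]
width: 30.8
gripper_force: 52.0
```

Request:
drive_tool(commands="0 0 0 0 0 0;0 0 0 0 0 0;0 0 0 0 0 0;0 0 0 0 0 0;0 0 0 0 0 0", hand=0)

```text
clock: 6.12
eef_pos: [526.6, -309.5, 15.3]
tool_rot: [0.735, -0.678, 0.0, 0.0]
ft_force: [1.0, 0.9, 0.4]
width: 85.1
gripper_force: 0.0
```

Request:
drive_tool(commands="0 0 10 0 0 0;0 0 25 0 0 0;0 0 30 0 0 0;0 0 30 0 0 0;0 0 10 0 0 0;10 20 0 0 0 -0.12;10 20 0 0 0 -0.12;10 20 0 0 0 -0.12;10 20 0 0 0 -0.12;10 20 0 0 0 -0.12")

```text
clock: 6.95
eef_pos: [576.7, -208.5, 120.3]
tool_rot: [-0.499, 0.866, 0.0, -0.0]
ft_force: [0.1, -0.4, -0.5]
width: 85.5
gripper_force: 0.0
```

Request:
drive_tool(commands="6 5 0 0 0 -0.12;6 5 0 0 0 -0.12;6 5 0 0 0 -0.12;6 5 0 0 0 -0.12;6 5 0 0 0 -0.12;6 5 0 0 0 -0.12;6 5 0 0 0 -0.12;6 5 0 0 0 -0.12;6 5 0 0 0 -0.12;6 5 0 0 0 -0.12")

```text
clock: 7.78
eef_pos: [636.6, -159.0, 120.1]
tool_rot: [0.077, 0.997, 0.0, -0.0]
ft_force: [0.6, 0.5, -0.2]
width: 85.3
gripper_force: 0.0
```

Request:
drive_tool(commands="0 0 0 0 0 -0.12;0 0 0 0 0 -0.116;0 0 0 0 0 0;0 0 0 0 0 0")

```text
clock: 8.12
eef_pos: [636.4, -159.3, 120.2]
tool_rot: [0.189, 0.982, 0.0, -0.0]
ft_force: [0.5, -0.1, 0.1]
width: 85.4
gripper_force: 0.0
```

Run:
```python
from look import *
c=avg(2)
c=dict(np.load("top0.npz"))
s=env.read_camera("side"); cv2.imwrite("pics/b.png",s["img"][:,:,::-1])
x=env.read_state()["tool_rot"]; print(2*np.arctan2(x[1],x[0])%np.pi-np.pi/2)
for n,z in (("far",34),("near",34)):
    box=(405,155,445,185) if n=="far" else (380,222,420,255)
    P=ray(c,blob(c,box,lambda h,s,v:v<55),z); print(n,rect(P))
```

```text
tcp [ 636.4 -159.4  120.2] sd [0. 0. 0.]
1.1885420721305842
far (array([ 695.3, -183.6]), array([32.8, 28. ]), 1.19)
near (array([ 572.4, -133.2]), array([32.6, 27.7]), 1.181)
```

View pics/b.png

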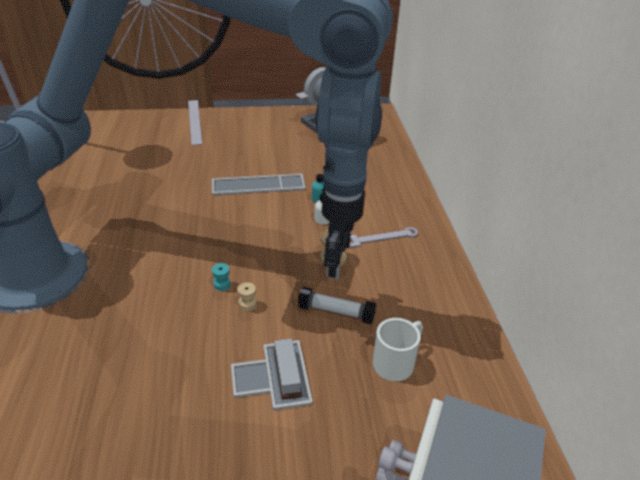

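The stone sits in the wide bay (289,370) in the side view. The gripper is over the pump.

Request:
drive_tool(commands="0 0 -30 0 0 0;0 0 -30 0 0 0;0 0 -25 0 0 0;0 0 -15 0 0 0;0 0 -8 0 0 0;0 0 -4 0 0 0;0 0 0 0 0 0")

```text
clock: 8.85
eef_pos: [636.3, -159.4, 8.0]
tool_rot: [0.191, 0.982, 0.0, -0.0]
ft_force: [0.3, 1.1, 0.1]
width: 85.6
gripper_force: 0.0
```

Request:
drive_tool(commands="0 0 0 0 0 0;0 0 0 0 0 0;0 0 0 0 0 0;0 0 0 0 0 0;0 0 0 0 0 0;0 0 0 0 0 0;0 0 0 0 0 0;0 0 0 0 0 0", hand=255, force=50)

```text
clock: 9.52
eef_pos: [637.3, -159.7, 9.4]
tool_rot: [0.191, 0.982, -0.0, 0.001]
ft_force: [-1.3, -0.5, 5.7]
width: 26.2
gripper_force: 49.7
```

Request:
drive_tool(commands="0 0 5 0 0 0;0 0 15 0 0 0;0 0 30 0 0 0;0 0 30 0 0 0;0 0 30 0 0 0;0 0 15 0 0 0;0 0 0 0 0 0")

```text
clock: 10.1
eef_pos: [638.9, -160.2, 137.8]
tool_rot: [0.191, 0.982, -0.0, 0.004]
ft_force: [0.6, -0.4, -0.7]
width: 26.1
gripper_force: 49.5
```

Request:
drive_tool(commands="-12 32 0 0 0 0.03;-12 32 0 0 0 0.03;-12 32 0 0 0 0.03;-12 32 0 0 0 0.03;-12 32 0 0 0 0.03;-12 32 0 0 0 0.03;-12 32 0 0 0 0.03;-12 32 0 0 0 0.03;-12 32 0 0 0 0.03;-12 32 0 0 0 0.03")

```text
clock: 10.93
eef_pos: [514.1, 161.8, 131.3]
tool_rot: [0.041, 0.999, -0.0, -0.002]
ft_force: [-0.1, 1.2, -1.5]
width: 25.9
gripper_force: 49.5
```

Request:
drive_tool(commands="-12 32 -10 0 0 0.03;-12 32 -10 0 0 0.03;-12 32 -10 0 0 0.03;-12 32 -10 0 0 0.028;-10 26 -10 0 0 0;0 0 0 0 0 0;0 0 0 0 0 0;0 0 0 0 0 0")

```text
clock: 11.6
eef_pos: [457.7, 313.7, 82.1]
tool_rot: [-0.017, 1.0, -0.001, -0.001]
ft_force: [-0.0, -0.9, -2.4]
width: 26.2
gripper_force: 49.6
```

```bash
python3 look.py pics/c.png
python3 - <<'E'
from rig import env
import cv2,numpy as np
c=env.read_camera("side");a=cv2.resize(c["img"][130:230,180:340],None,fx=3,fy=3)[:,:,::-1]
t=cv2.imread("pics/c.png")[200:400,90:250];t=cv2.resize(t,None,fx=2,fy=2,interpolation=2)
o=np.zeros((400,800,3),np.uint8);o[:300,:480]=a;o[:,480:]=t;cv2.imwrite("pics/c2.png",o)
x=env.read_state()["tool_rot"]; print(2*np.arctan2(x[1],x[0])%np.pi-np.pi/2)
E
```

```text
tcp [458.9 313.6  83.2] sd [0.3 0.  0.3]
-1.5383912626291232
```

View pics/c2.png

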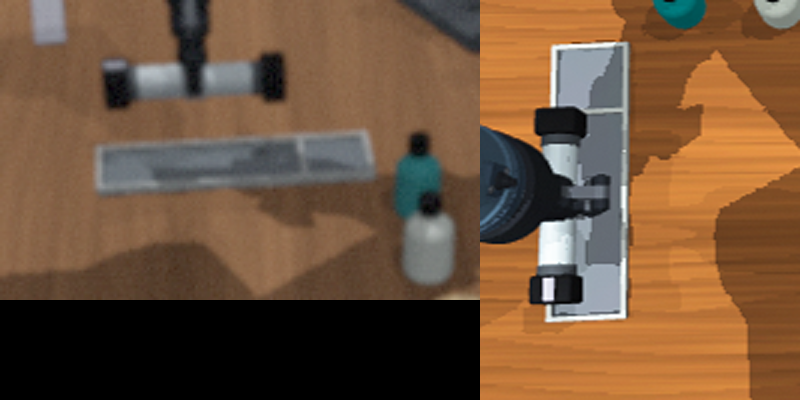

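The pump is held level and parallel to the tray. In the top view its far end is at row 254 and its near end at row 351, with its axis at about column 130.

Run:
```python
from look import *
c=np.load("cur.npz")
k=[blob(c,b,lambda h,s,v:(v<60)) for b in ((115,248,146,272),(112,335,140,356))]
for q in k: print(cv2.boundingRect(q.astype(np.int32)),rect(ray(c,q,108)))
P=np.vstack([ray(c,q,108) for q in k]);print(rect(P))
avg(2)
```

```text
(118, 254, 25, 18) (array([521.8, 309.7]), array([39.9, 27.6]), 1.559)
(115, 335, 25, 18) (array([393.5, 307. ]), array([25.1, 37.5]), 1.635)
(array([458.6, 308. ]), array([155.4,  39.1]), 0.025)
tcp [459.2 313.9  83.6] sd [0.  0.1 0. ]
```

Request:
drive_tool(commands="2 3 -15 0 0 0;0 0 -20 0 0 0;0 0 -15 0 0 0;0 0 -10 0 0 0;0 0 -6 0 0 0;0 0 -3 0 0 0;0 0 -1 0 0 0;0 0 0 0 0 0;0 0 0 0 0 0")

```text
clock: 12.7
eef_pos: [461.2, 318.0, 14.1]
tool_rot: [-0.017, 1.0, 0.0, 0.001]
ft_force: [-0.4, 0.2, -0.5]
width: 26.3
gripper_force: 49.7
```

```bash
python3 look.py pics/d.png
python3 - <<'E'
from rig import env
import cv2,numpy as np
c=env.read_camera("side");a=cv2.resize(c["img"][130:230,180:340],None,fx=3,fy=3)[:,:,::-1]
t=cv2.imread("pics/d.png")[200:400,90:250];t=cv2.resize(t,None,fx=2,fy=2,interpolation=2)
o=np.zeros((400,800,3),np.uint8);o[:300,:480]=a;o[:,480:]=t;cv2.imwrite("pics/d2.png",o)
print(env.read_state()["ft_force"])
E
```

```text
tcp [461.1 317.9  14.1] sd [0.1 0.  0.1]
[-0.51808081 -0.19291495 -2.04167288]
```

View pics/d2.png

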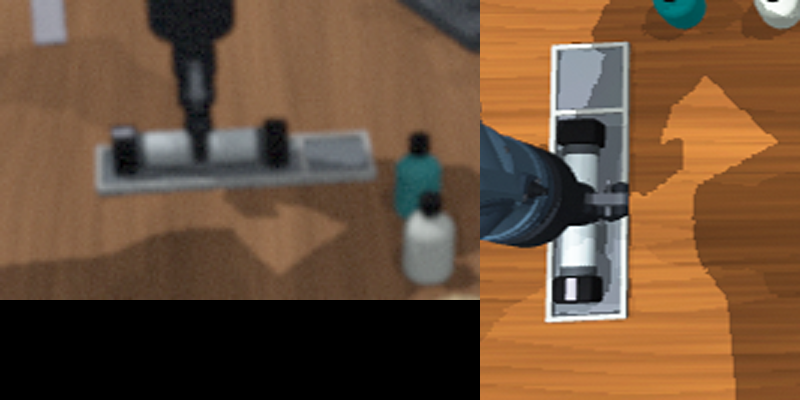

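The pump lies inside the long bay with clearance at both ends (zoomed rows 120-302). I'll release it.

Request:
drive_tool(commands="0 0 -1.5 0 0 0;0 0 0 0 0 0;0 0 0 0 0 0")

```text
clock: 13.2
eef_pos: [460.9, 317.8, 12.4]
tool_rot: [-0.017, 1.0, 0.0, 0.0]
ft_force: [-2.3, 0.5, 3.9]
width: 26.4
gripper_force: 50.2
```

Request:
drive_tool(commands="0 0 0 0 0 0;0 0 0 0 0 0;0 0 0 0 0 0;0 0 0 0 0 0;0 0 0 0 0 0", hand=0)

```text
clock: 13.62
eef_pos: [460.4, 317.6, 11.7]
tool_rot: [-0.017, 1.0, -0.0, -0.0]
ft_force: [0.4, 0.3, 1.1]
width: 84.0
gripper_force: 0.0
```

Request:
drive_tool(commands="0 0 10 0 0 0;0 0 25 0 0 0;0 0 35 0 0 0;0 0 35 0 0 0;0 0 30 0 0 0;15 -20 0 0 0 0;22 -25 0 0 0 0;22 -25 0 0 0 0;22 -25 0 0 0 0;22 -25 0 0 0 0")

```text
clock: 14.45
eef_pos: [564.4, 196.5, 147.9]
tool_rot: [-0.017, 1.0, 0.0, 0.001]
ft_force: [0.9, 0.6, -0.2]
width: 85.4
gripper_force: 0.0
```

Request:
drive_tool(commands="26 -16 -5 0 0 0.025;26 -16 -5 0 0 0.025;26 -17 -5 0 0 0;0 0 0 0 0 0;0 0 0 0 0 0;0 0 0 0 0 0", hand=60)

```text
clock: 14.95
eef_pos: [640.9, 148.8, 132.1]
tool_rot: [-0.042, 0.999, 0.0, -0.0]
ft_force: [0.2, 0.3, 0.4]
width: 64.9
gripper_force: 0.0
```

```bash
python3 look.py pics/e.png
python3 - <<'E'
from h import *
c=np.load("cur.npz")
gray=lambda h,s,v:(s<70)&(v>60)
T=np.array([494.2,-313.3])
k=blob(c,(462,248,538,283),lambda h,s,v:(s<60)&(v>170))
print("stone",cv2.boundingRect(k.astype(np.int32)),rect(ray(c,k,39)))
k=[blob(c,b,lambda h,s,v:(v<60)) for b in ((128,258,162,276),(127,333,160,353))]
print("pump",rect(np.vstack([ray(c,q,37) for q in k])))
E
```

```text
tcp [640.7 149.5 132.5] sd [0.  0.1 0.1]
stone (462, 248, 76, 35) (array([ 521.7, -300.9]), array([128.2,  59. ]), 1.559)Traceback (most recent call last):
  File "<stdin>", line 7, in <module>
  File "h.py", line 10, in blob
    k=max(cv2.findContours(m,cv2.RETR_EXTERNAL,cv2.CHAIN_APPROX_NONE)[0],key=cv2.contourArea)
ValueError: max() iterable argument is empty
```

View pics/e.png

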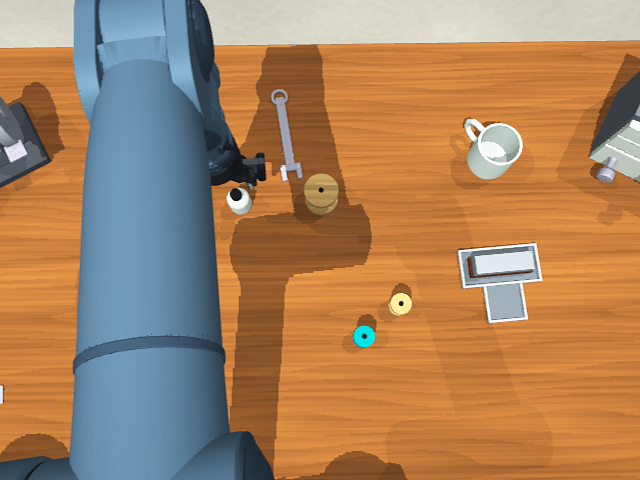

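The stone is well seated, with its top at about (502,263). The gripper is just above the bottle at (238,200), so I'll descend.

Request:
drive_tool(commands="1.5 -2 -15 0 0 0;0 0 -30 0 0 0;0 0 -30 0 0 0;0 0 -25 0 0 0;0 0 -15 0 0 0;0 0 -6 0 0 0;0 0 0 0 0 0")

```text
clock: 15.73
eef_pos: [641.1, 147.0, 9.4]
tool_rot: [-0.043, 0.999, -0.0, -0.002]
ft_force: [-0.4, 0.2, -0.6]
width: 65.4
gripper_force: 0.0
```

Request:
drive_tool(commands="0 0 0 0 0 0;0 0 0 0 0 0;0 0 0 0 0 0;0 0 0 0 0 0;0 0 0 0 0 0;0 0 0 0 0 0;0 0 0 0 0 0", hand=255, force=40)

```text
clock: 16.32
eef_pos: [644.8, 147.0, 13.0]
tool_rot: [-0.042, 0.999, 0.0, 0.002]
ft_force: [-0.1, -0.2, 6.8]
width: 38.6
gripper_force: 40.9
```

Request:
drive_tool(commands="0 0 5 0 0 0;0 0 15 0 0 0;0 0 30 0 0 0;0 0 30 0 0 0;0 0 30 0 0 0;0 0 20 0 0 0;0 0 0 0 0 0")

```text
clock: 16.9
eef_pos: [646.3, 147.0, 147.0]
tool_rot: [-0.042, 0.999, 0.0, 0.005]
ft_force: [1.5, 0.9, 0.5]
width: 38.8
gripper_force: 40.4
```

Request:
drive_tool(commands="-13 -33 0 0 0 0;-13 -33 0 0 0 0;-13 -33 0 0 0 0;-13 -33 0 0 0 0;-13 -33 0 0 0 0;-13 -33 0 0 0 0;-13 -33 0 0 0 0;-13 -33 0 0 0 0;-13 -33 0 0 0 0;-13 -33 0 0 0 0")

```text
clock: 17.73
eef_pos: [511.4, -184.5, 139.9]
tool_rot: [-0.042, 0.999, 0.0, -0.001]
ft_force: [0.5, 0.6, -0.8]
width: 38.9
gripper_force: 40.5
```

Request:
drive_tool(commands="-13 -33 -15 0 0 0;-13 -33 -15 0 0 0;-13 -33 -15 0 0 0;-13 -33 -15 0 0 0;0 0 0 0 0 0;0 0 0 0 0 0;0 0 0 0 0 0")

```text
clock: 18.32
eef_pos: [460.4, -314.7, 80.2]
tool_rot: [-0.042, 0.999, 0.001, -0.0]
ft_force: [-0.5, -0.1, -0.3]
width: 39.2
gripper_force: 40.6
```

```bash
python3 look.py pics/f.png
python3 - <<'E'
from h import *
from rig import env
s=env.read_camera("side")["img"]
o=np.zeros((450,800,3),np.uint8);o[:,:400]=cv2.resize(s[280:430,210:343],(400,450))
t=cv2.imread("pics/f.png")[:,:,::-1]; o[:,400:]=cv2.resize(t[200:350,430:563],(400,450))
cv2.imwrite("pics/f2.png",o[:,:,::-1])
x=env.read_state()["tool_rot"]; print(2*np.arctan2(x[1],x[0])%np.pi-np.pi/2)
E
```

```text
tcp [ 461.5 -314.4   81.1] sd [0.3 0.  0.2]
-1.4846445001665272
```

View pics/f2.png

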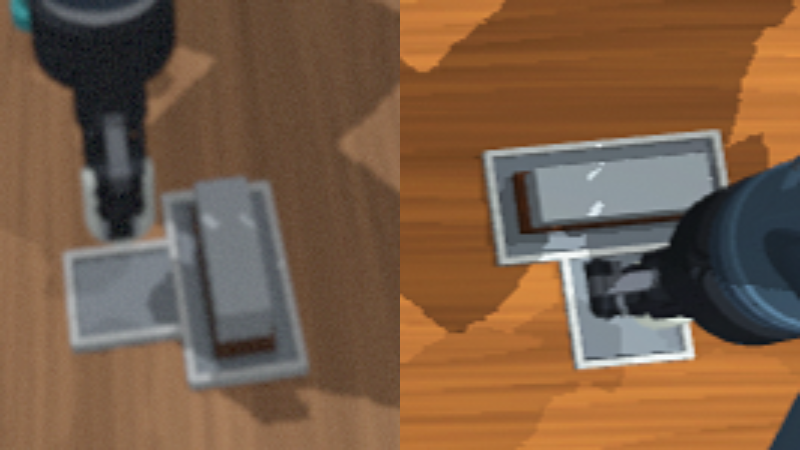

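The bottle is held above the square bay (right half, about (630,310)), and the stone stays put.

Request:
drive_tool(commands="2 -1.5 -15 0 0 0;0 0 -20 0 0 0;0 0 -15 0 0 0;0 0 -8 0 0 0;0 0 -4 0 0 0;0 0 -2 0 0 0;0 0 0 0 0 0;0 0 0 0 0 0")

```text
clock: 19.23
eef_pos: [463.7, -317.3, 17.7]
tool_rot: [-0.042, 0.999, -0.0, 0.001]
ft_force: [-0.9, -0.1, -0.4]
width: 38.9
gripper_force: 40.6
```

Request:
drive_tool(commands="0 0 -1 0 0 0;0 0 0 0 0 0;0 0 0 0 0 0")

```text
clock: 19.48
eef_pos: [463.3, -317.2, 16.3]
tool_rot: [-0.042, 0.999, -0.0, 0.0]
ft_force: [-1.1, 0.6, -0.6]
width: 38.7
gripper_force: 40.6
```

Request:
drive_tool(commands="0 1 -1 0 0 0;0 0 -1 0 0 0;0 0 0 0 0 0;0 0 0 0 0 0")

```text
clock: 19.82
eef_pos: [463.4, -317.0, 16.0]
tool_rot: [-0.042, 0.999, -0.001, 0.0]
ft_force: [-3.9, 0.8, 12.7]
width: 38.9
gripper_force: 42.0
```

Request:
drive_tool(commands="0 0 0 0 0 0;0 0 0 0 0 0;0 0 0 0 0 0;0 0 0 0 0 0;0 0 0 0 0 0", hand=20)

```text
clock: 20.23
eef_pos: [462.9, -315.7, 13.5]
tool_rot: [-0.042, 0.999, 0.0, -0.0]
ft_force: [0.7, 0.3, -0.5]
width: 79.1
gripper_force: 0.0
```

Request:
drive_tool(commands="0 0 10 0 0 0;0 0 25 0 0 0;0 0 30 0 0 0;0 0 30 0 0 0;0 0 25 0 0 0;-1 30 0 0 0 0;-1 32 0 0 0 0;-1 35 0 0 0 0;-1 35 0 0 0 0;-1 35 0 0 0 0")

```text
clock: 21.07
eef_pos: [457.8, -147.5, 134.6]
tool_rot: [-0.042, 0.999, -0.0, 0.0]
ft_force: [0.1, 0.6, -0.8]
width: 78.4
gripper_force: 0.0
```

Request:
drive_tool(commands="0 20 0 0 0 0;0 0 -20 0 0 0;0 0 0 0 0 0;0 0 0 0 0 0")

```text
clock: 21.4
eef_pos: [457.2, -128.4, 113.8]
tool_rot: [-0.042, 0.999, 0.0, -0.001]
ft_force: [-0.1, 0.2, 0.1]
width: 78.6
gripper_force: 0.0
```

```bash
python3 look.py pics/g.png
python3 - <<'E'
from h import *
from rig import env
s=env.read_camera("side")["img"]
o=np.zeros((450,800,3),np.uint8);o[:,:400]=cv2.resize(s[260:410,190:323],(400,450))
t=cv2.imread("pics/g.png")[:,:,::-1]; o[:,400:]=cv2.resize(t[220:370,400:533],(400,450))
cv2.imwrite("pics/g2.png",o[:,:,::-1])
E
```

```text
tcp [ 458.4 -129.6  114.6] sd [0.3 0.3 0.2]
```

View pics/g2.png

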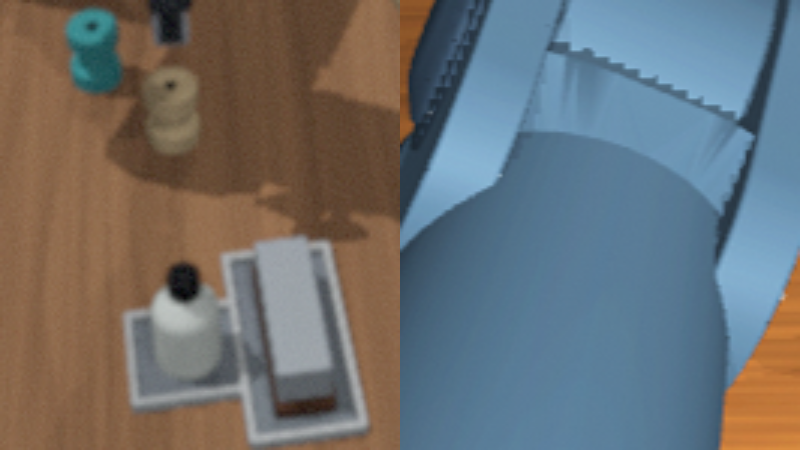

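The bottle stands in the square bay (left half, (187,330)) and the stone is in place. Now the small spool.

Request:
drive_tool(commands="0 0 -20 0 0 0;0 0 -30 0 0 0;0 0 -25 0 0 0;0 0 -15 0 0 0;0 0 -6 0 0 0;0 0 0 0 0 0")

```text
clock: 22.15
eef_pos: [457.0, -128.8, 16.8]
tool_rot: [-0.042, 0.999, 0.001, -0.001]
ft_force: [-0.1, 0.7, 0.1]
width: 78.7
gripper_force: 0.0
```

Request:
drive_tool(commands="0 0 0 0 0 0;0 0 0 0 0 0;0 0 0 0 0 0;0 0 0 0 0 0;0 0 0 0 0 0;0 0 0 0 0 0;0 0 0 0 0 0;0 0 0 0 0 0", hand=255, force=25)

```text
clock: 22.82
eef_pos: [459.2, -129.5, 19.1]
tool_rot: [-0.042, 0.999, -0.001, 0.001]
ft_force: [-1.1, -0.5, 6.4]
width: 34.9
gripper_force: 24.7
```

Request:
drive_tool(commands="0 0 5 0 0 0;0 0 15 0 0 0;0 0 30 0 0 0;0 0 30 0 0 0;0 0 30 0 0 0;0 0 20 0 0 0;0 0 0 0 0 0")

```text
clock: 23.4
eef_pos: [461.0, -130.1, 152.8]
tool_rot: [-0.042, 0.999, -0.002, 0.004]
ft_force: [1.1, 0.1, -0.0]
width: 34.7
gripper_force: 25.1
```

Request:
drive_tool(commands="9 34 0 0 0 -0.004;9 34 0 0 0 -0.004;9 34 0 0 0 -0.004;9 34 0 0 0 -0.004;9 34 0 0 0 -0.004;9 34 0 0 0 -0.004;9 34 0 0 0 -0.004;9 34 0 0 0 -0.004;9 34 0 0 0 -0.004;9 34 0 0 0 -0.004")

```text
clock: 24.23
eef_pos: [547.4, 212.8, 146.9]
tool_rot: [-0.022, 1.0, -0.0, -0.001]
ft_force: [0.3, -0.5, -0.9]
width: 35.0
gripper_force: 25.2
```

Request:
drive_tool(commands="10 35 -10 0 0 -0.004;10 35 -15 0 0 -0.004;10 35 -15 0 0 0;1 5 -15 0 0 0;0 0 0 0 0 0;0 0 0 0 0 0")

```text
clock: 24.73
eef_pos: [577.2, 320.5, 90.8]
tool_rot: [-0.018, 1.0, -0.001, -0.002]
ft_force: [0.5, 0.4, -0.5]
width: 34.4
gripper_force: 25.2
```

```bash
python3 look.py pics/i.png
python3 - <<'E'
from h import *
from rig import env
s=env.read_camera("side")["img"]
o=np.zeros((450,800,3),np.uint8);o[:,:400]=cv2.resize(s[100:250,205:338],(400,450))
t=cv2.imread("pics/i.png")[:,:,::-1]; o[:,400:]=cv2.resize(t[180:330,90:223],(400,450))
cv2.imwrite("pics/i2.png",o[:,:,::-1])
E
```

```text
tcp [579.  320.1  93.4] sd [0.6 0.1 0.7]
```

View pics/i2.png

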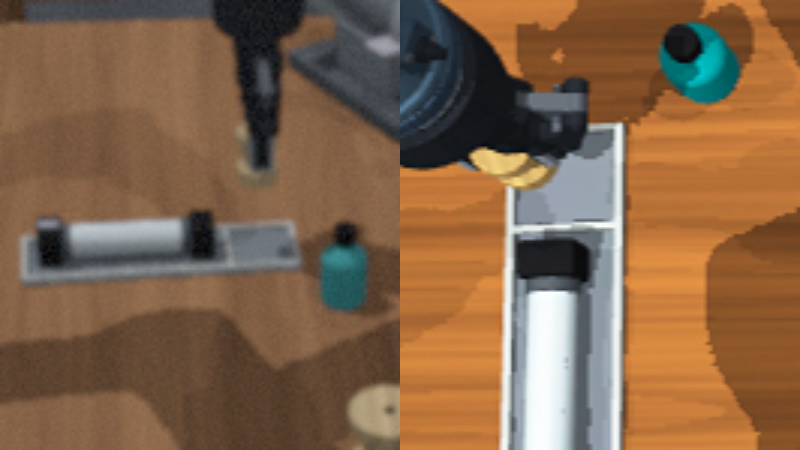

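The spool hangs upright over the short bay and the pump lies flat in the long bay. I'll lower it.

Request:
drive_tool(commands="3.5 -0.5 -15 0 0 0;0 0 -20 0 0 0;0 0 -15 0 0 0;0 0 -10 0 0 0;0 0 -6 0 0 0;0 0 -3 0 0 0;0 0 0 0 0 0;0 0 0 0 0 0")

```text
clock: 25.65
eef_pos: [583.1, 320.8, 24.7]
tool_rot: [-0.018, 1.0, 0.0, 0.001]
ft_force: [0.3, 0.3, 0.2]
width: 34.9
gripper_force: 25.2
```

Request:
drive_tool(commands="0 0 -1 0 0 0;0 0 -1 0 0 0;0 0 0 0 0 0;0 0 0 0 0 0")

```text
clock: 25.98
eef_pos: [582.8, 320.8, 22.2]
tool_rot: [-0.018, 1.0, 0.0, 0.0]
ft_force: [-0.1, 0.2, 0.7]
width: 34.8
gripper_force: 25.3
```

Request:
drive_tool(commands="0 -1 -0.7 0 0 0;0 0 -0.7 0 0 0;0 0 0 0 0 0;0 0 0 0 0 0")

```text
clock: 26.32
eef_pos: [583.0, 320.7, 22.2]
tool_rot: [-0.018, 1.0, 0.001, 0.001]
ft_force: [-2.1, -0.0, 7.3]
width: 34.8
gripper_force: 25.8
```

Request:
drive_tool(commands="0 0 0 0 0 0;0 0 0 0 0 0;0 0 0 0 0 0;0 0 0 0 0 0;0 0 0 0 0 0", hand=40)

```text
clock: 26.73
eef_pos: [582.3, 319.4, 20.1]
tool_rot: [-0.018, 1.0, -0.0, -0.0]
ft_force: [-0.1, -0.4, 0.4]
width: 71.7
gripper_force: 0.0
```

Request:
drive_tool(commands="0 0 10 0 0 0;0 0 25 0 0 0;0 0 30 0 0 0;0 0 30 0 0 0;0 0 30 0 0 0;-30 10 0 0 0 0;-30 10 0 0 0 0;-35 10 10 0 0 0;-35 10 10 0 0 0;-35 10 10 0 0 0")

```text
clock: 27.57
eef_pos: [416.0, 369.7, 176.4]
tool_rot: [-0.018, 1.0, 0.0, 0.0]
ft_force: [-0.0, 1.1, -0.3]
width: 72.1
gripper_force: 0.0
```

Request:
drive_tool(commands="-20 30 10 0 0 0;-20 30 10 0 0 0;-20 30 10 0 0 0;-20 30 10 0 0 0;-20 30 0 0 0 0;-20 30 0 0 0 0;0 0 0 0 0 0;0 0 0 0 0 0")

```text
clock: 28.23
eef_pos: [296.2, 550.9, 215.8]
tool_rot: [-0.02, 1.0, 0.0, 0.0]
ft_force: [0.5, -0.3, -0.4]
width: 72.1
gripper_force: 0.0
```

```bash
python3 look.py pics/k.png
```

```text
tcp [297.9 549.  215.7] sd [0.5 0.5 0. ]
```

View pics/k.png

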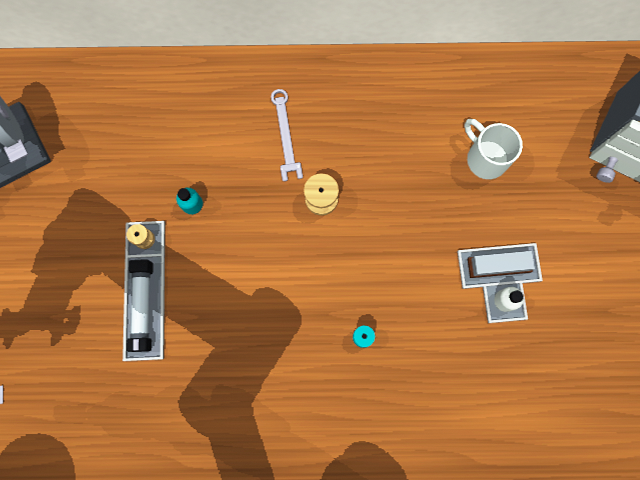

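All four items are in their bays: spool (139,235), pump (140,306), stone (503,263), bottle cap (516,297). The wrench, mug and large spool are unmoved. I'll measure the offsets before handing in.

Run:
```python
from h import *
c=np.load("cur.npz")
def fr(o,a,p): d=np.asarray(p)-o; return np.round([d[0]*np.cos(a)+d[1]*np.sin(a),-d[0]*np.sin(a)+d[1]*np.cos(a)],1)
L=(np.array([491.3,315.5]),.036);T=(np.array([494.2,-313.3]),.081)
k=blob(c,(134,229,145,240),lambda h,s,v:v<110); print("spool",k.mean(0),fr(*L,ray(c,k.mean(0),51)[0]))
k=blob(c,(508,288,526,306),lambda h,s,v:v<60); print("cap",k.mean(0),fr(*T,ray(c,k.mean(0),78)[0]))
k=blob(c,(474,249,536,277),lambda h,s,v:(s<40)&(v>190)); r=rect(ray(c,k,39)); print("stone",r,fr(*T,r[0]))
P=np.vstack([ray(c,blob(c,b,lambda h,s,v:v<60),37) for b in ((129,258,156,276),(126,334,154,353))]); r=rect(P);print("pump",r,fr(*L,r[0]))
```

```text
spool [136.2 233.5] [90.3  1.7]
cap [515.75757576 296.3030303 ] [-30.5   1.7]
stone (array([ 526.9, -311.4]), array([30.7, 99. ]), 1.651) [32.7 -0.8]
pump (array([460.8, 312.2]), array([155. ,  41.8]), 0.022) [-30.6  -2.2]
```

All are within about 3 mm of their bay centres.

```bash
python3 -c "
from rig import env
print(env.hand_in())"
```

```text
the job is handed in; nothing more can be done
None
```

Both kits are made up and handed in: by camera, the pump, small spool, stone and oil bottle measured within about 3 mm of their bay centres, and the large spool, wrench and mug showed no movement; no verdict came back from the hand-in.

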